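Lay the four-way tube rack down on the shaker and clamp it

ROBOT

A 6-joint arm with a two-finger parallel gripper is mounted at the origin on a cart in front of the work surface, level with it; the furniture and walls round the work are solid. World frame = base frame: x ahead of the robot, y to its left, z up, the work surface at z = 0. Lengths are in mm, angles in rad, forces in N, time in s.
With the tool pointing down it reaches from about 375 to 925 mm from the base axis. Payload 5.7 kg.
Tool frame: the origin (TCP) lies on the centre line of the jaws, within the pads' length; the fingertips stand 11 mm ahead of it and the grasp point (between the pads) lies 8 mm behind it (arm.nose_length is the distance from the TCP to the fingertips, in mm); z points along the fingers, y is the line along which they close (so a half turn about z gives the same grasp; the last joint's range is limited). The gripper opens to 88 mm and grips with 3 to 60 N. Pads are 20 mm wide; open, the fingers measure 115 mm over their backs; the gripper's body (75 mm by 178 mm) begins 61 mm behind the grasp point.
Start: joints at [-1.315, 0.359, 1.51, -0, 1.272, -0.115], TCP at [217.4, -559.197, 233.623] pointing down, gripper open.
Joint ranges: [-2.97, 2.97], [-1.01, 2.36], [0.21, 2.38], [-0.96, 4.11], [0.2, 2.71], [-2.98, 2.98]. Speed limits (rad/s): [2.39, 2.39, 3.14, 3.14, 3.14, 3.14].

INTERFACE

Orientations are given as a unit quaternion [w, x, y, z].
In Python, from station import status, grab_frame, arm, trace gives the robot as it stands.
- The arm moves only by the tool drive_tool, never from a script. Its argument "increments" is text: rows parted by semicolons, each of 7 numbers parted by spaces: the shift along the tool's x, y, z each as a share of 0.5 m, from -1 to 1, then the turn, a rotation vector about the tool's x, y, z each as a share of 0.12 rad, from -1 to 1, then the opening, from -1 (shut) to 1 (fully open). A call has 1 to 10 rows; each row shifts and turns the commanded pose from where the row before left it, along the tool's axes as they then stand; what a row does not reach is not made up. A row lasts 1/8 s, in which the tool goes at most 62.5 mm and 10.7 degrees, less where a joint would pass 70% of its speed; a pose out of reach is approached as far as the arm can. A call with a number of a shift or a turn outside -1 to 1 is refused whole. A call with a gripper value outside its range is refused whole. The fingers move at their own pace and stop on an object; "squeeze" is the grip in N (left out, the last holds). Time passes only in rows, so rows that do not move let the fingers close. It gives the time, the measured TCP pose, the force, the opening and the grip force at its end, in the units of the state.
- status.sense(): the state, without advancing time (a new reading comes with each control period).
- grab_frame(name): name is "scene" or "side" or "wrist"; returns a dict with "color" (480x640x3 uint8, blue, green, red), "fx", "fy", "cx", "cy" (pixels), "rvec" (rotation vector, rad) and "tvec" (3), from world to camera coordinates, as OpenCV has them; the wrist camera has in their place "T_tool_cam" (4x4, takes a point from camera to tool coordinates, whose origin is the TCP and whose axes are the flange's). Camera axes: x right, y down, z forward; pixel columns grow to the right and rows downward; lengths in mm; the calibration is good to about 2 mm. A picture is of the moment at which its call begins: read the wrist's pose just before it. There is no depth.
- arm.finish_job(): hands the job in; it is judged then, once.
Trained networks look in the newest picture that a camera, given by its name, has taken for a name from the list of things; names that differ only in an ending like _2 or _b are one class to them, and where a whole thing is asked for, a point or a joint stands for the part that bears it (a point fixed in the world has none). Each returns a list of dicts, best first, with "confidence" (0 to 1); they miss things now and then, are a little off and sometimes report something else, mostly with a low value. They report only what shows in the picture. A call takes as long as a camera call. They do not tell look-alikes from the thing itself.
- trace(name, camera): "region" (480x640 bool, what is visible of it) and "uv" ([column, row] in pixels, amid what is visible of it).
The state is a dict: "t": time; "joint_pos": joint angles; "joint_velocities": joint speeds; "joint_torque": joint torques, N m; "ee_pos": TCP position; "orientation": TCP orientation; "wrist_force": force on the tool from outside, world axes, zero at the start; "ft_torque": the same for the moment, N m; "finger_gap": opening from 0.0 (shut) to 1.0 (fully open); "grasp_force": force on a finger pad.
Only numpy, scipy, OpenCV 4.12 (cv2) and the standard library are available. Lean on these libraries where they do the work, as an engineer would, in place of code of your own. Each camera call takes 0.05 s, during which the arm holds its last target. There are 200 camera calls.

TASK

Set the shaker up for the large tubes: with the fingertips, lightly tip the orange four-way rack over, away from the robot, onto its broad side so that the face with the eight large holes is on top. Then push the shaker's front clamp bar back until the rack sits square and snug between the front bar and the fixed back bar, and take the hand away. Only push: grip and lift nothing, and leave the other things on the bench where they are.

Things in the scene. Friction and masses are not known exactly. Their poses are not given: they have to be found in the camera images.
- rack: Orange plastic four-way tube rack, loose hollow box 48 x 140 x 88 mm (own x, y, z), 140-280 g, origin at its centre. Starts on a narrow face on the shaker's mat, own z up, own x away from the robot. Its 88 x 140 mm faces: -x (towards robot) has eight 29 mm holes; +x has 24 holes of 16.5 mm. Narrow faces: 16 holes of 11.5 mm. Lying as wanted: own x points down, origin 24 mm above the mat.
- rack_band (a point): Middle of the plain band, 11 mm high and 140 mm long, along the upper edge of the large-hole face, 5.5 mm below the rack's top (top is 163 mm above the bench at the start). Good place to push: mat friction is about 0.6, so pushed up here the rack tips, pushed low it slides. Between the middle holes below it runs a 4.5 mm web.
- rack_far_edge (a point): Middle of the rack's lower far edge, about which it tips away from the robot; past about 29 degrees it falls over by itself. Lying, it reaches from this edge 88 mm farther along the rack's starting x, and is 48 mm high.
- shaker: White compact orbital shaker, heavy, fixed, off. Origin on the bench under it; own x away from the robot, y left along the bars, z up. Ribbed black mat 75 mm above the bench; platform x -150 to +130, y -122 to +122 mm. Side rails at y = +-118 mm stand 16 mm above the mat; the bars end there in black shoes with red knobs, 40 mm above the mat. Control panel in front, to x -190, below 65 mm.
- back_bar (a point): Middle of the fixed back bar, on its axis: black, round, 16 mm thick, along the shaker's y, at x = +115 mm in the shaker's frame, 22 mm above the mat (97 mm above the bench).
- clamp_bar (a joint): Sliding front clamp bar, position in m along the shaker's own +x (away from the robot): 0 fully forward, end stop 0.150. Slides with about 3 N of friction and stays where it is left. It pushes the lying rack ahead of it (some 2 N more) and squares it against the back bar; snug on the lying rack it reads 0.144.
- bar_middle (a point): Middle of the front clamp bar, on its axis: black, round, 16 mm thick, 206 mm of bare bar along the shaker's y, 22 mm above the mat (97 mm above the bench). At joint value 0 it is at x = -133 mm in the shaker's frame.
- timer: White bench timer, 66 x 62 x 20 mm, bystander; origin under its centre.
- calculator: Dark pocket calculator, 125 x 75 x 14 mm, bystander; origin under its centre.
- tape_roll: Roll of cream tape lying flat, 104 mm across, 25 mm high, bystander; origin under its centre.
- oil_dropper: Small brown dropper bottle, 27 mm across, 72 mm high, standing on the bench to the right of the shaker, bystander; origin under its centre.
- tube_red: Red-capped blood tube lying on the bench, 16 mm thick, 75 mm long, bystander; origin at the round end, own z along the tube towards the cap.
- tube_violet: Violet-capped blood tube lying on the bench, 16 mm thick, 75 mm long, bystander; origin at the round end, own z along the tube towards the cap.
- violet: White stain bottle with violet cap and label, 42 mm across, 104 mm high, standing on the bench to the left of the shaker, bystander; origin under its centre.
Mind the look-alikes: they are no part of the job. There is more than one size of the rack; the one meant has the size given above.

How it is judged:
By the outcome, as a careful person would: the job done as asked, in the order asked, and still so for the second after the job is handed in, with the robot touching nothing.
It also fails if it takes over 40 s, if anything falls off the work surface, if the arm or the gripper's body presses on something with over 40 N, if the wrist force passes 120 N, or if a joint passes its speed limit or range.

## Working session

There is one attempt and no reset: what is moved stays moved. The work goes in short steps, Python scripts to look and compute and a tool call to move; the robot and the scene stay as the last step left them, time stands still between calls to the robot, and variables do not carry over. Pictures are saved under pics/ and viewed, at most 10 in all, crops included, and the job is handed in when it is done.

Besides the shell and the picture viewer there is one more tool, called after "Call:" by a JSON object that holds its "method" and its "body", one argument or row to a line. drive_tool: Moves the arm, as the interface text tells. Its arguments: {"type":"object","properties":{"increments":{"type":"string"},"squeeze":{"type":"number"}},"required":["increments"]}

```bash
mkdir -p pics; cat > h.py <<'E'
import numpy as np,cv2
from station import status,grab_frame,arm,trace
def ray(f,uv):
    K=np.array([[f['fx'],0,f['cx']],[0,f['fy'],f['cy']],[0,0,1.]])
    R=cv2.Rodrigues(np.array(f['rvec'],float))[0];t=np.array(f['tvec'],float).ravel()
    d=R.T@np.linalg.solve(K,np.array([uv[0],uv[1],1.]));return -R.T@t,d
def at_z(f,uv,z):
    o,d=ray(f,uv);return o+d*(z-o[2])/d[2]
def proj(f,P):
    K=np.array([[f['fx'],0,f['cx']],[0,f['fy'],f['cy']],[0,0,1.]])
    return cv2.projectPoints(np.array(P,float).reshape(-1,3),np.array(f['rvec'],float),np.array(f['tvec'],float),K,None)[0].reshape(-1,2)
E
python3 - <<'E'
from h import *
np.set_printoptions(precision=3,suppress=True)
s=status.sense();print(s['t'],s['ee_pos'],s['orientation'],arm.nose_length)
for c in('scene','side'):
    f=grab_frame(c);cv2.imwrite(f'pics/{c}0.png',f['color'])
    o,d=ray(f,(320,240));print(c,o,d,f['fx'])
    for n in('rack','shaker','back_bar','clamp_bar','bar_middle'):
        for r in trace(n,c)[:3]:
            ys,xs=np.nonzero(r['region']);print(n,round(r['confidence'],2),r['uv'],xs.min(),xs.max(),ys.min(),ys.max())
E
```

```text
0.0 [ 217.256 -558.575  232.824] [-0.001  0.983  0.184 -0.   ] 11.0
scene [-13.564 354.403 832.09 ] [ 0.558 -0.374 -0.741] 448.97658581105867
rack 0.92 [318.5, 242.0] 290 344 203 279
rack 0.85 [226.7, 325.2] 205 253 303 347
shaker 0.97 [312.6, 253.3] 226 392 177 327
back_bar 0.91 [315.4, 256.5] 226 393 178 327
back_bar 0.58 [314.7, 241.1] 289 344 203 279
clamp_bar 0.73 [339.9, 265.3] 302 388 225 304
bar_middle 0.83 [338.2, 267.7] 302 388 225 304
bar_middle 0.22 [321.7, 261.8] 226 393 178 328
side [ 287.553 -848.268  689.164] [ 0.222  0.815 -0.536] 475.8863180255111
rack 0.8 [321.9, 244.5] 294 351 213 280
shaker 0.81 [342.7, 276.3] 256 425 208 331
shaker 0.27 [323.4, 244.7] 293 352 214 279
back_bar 0.75 [342.7, 274.8] 256 425 208 330
clamp_bar 0.92 [297.4, 270.4] 266 327 232 303
clamp_bar 0.24 [325.8, 245.0] 294 352 213 280
clamp_bar 0.16 [241.1, 277.6] 233 247 267 287
bar_middle 0.66 [299.4, 269.8] 267 326 233 304
bar_middle 0.58 [343.1, 274.9] 256 425 208 330
bar_middle 0.39 [323.1, 335.2] 316 329 317 349
```

View pics/scene0.png

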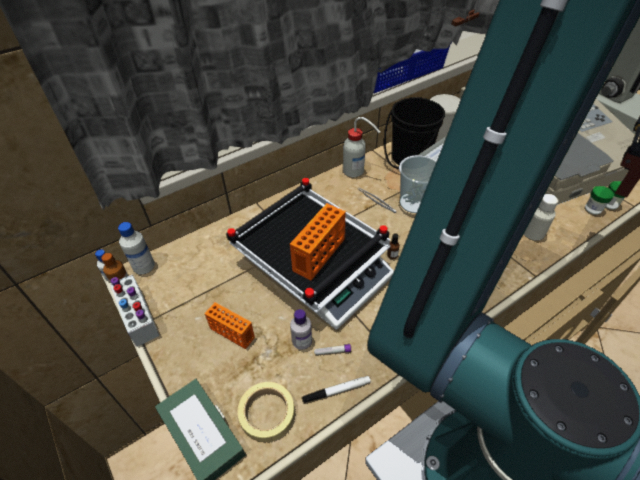

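View pics/side0.png

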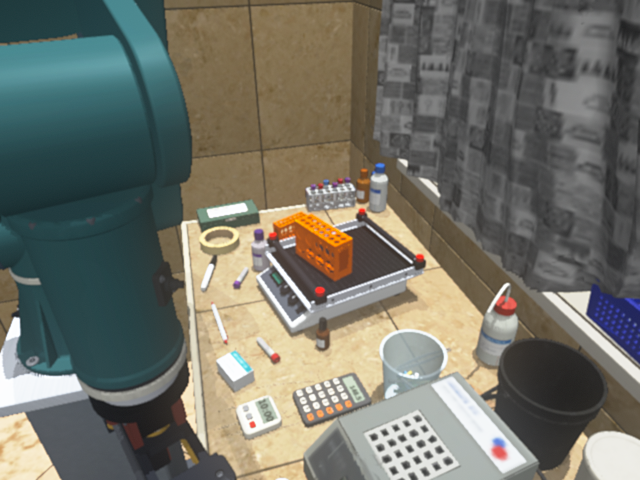

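The rack stands on the shaker mat (scene ≈ 318,242; side ≈ 322,245). The red knobs are at scene (305,185), (232,233), (384,231) and (310,294). A smaller look-alike rack lies at scene (229,326). I'll fit the shaker from the knobs and the rack from its silhouette.

```bash
cat > fit.py <<'E'
from h import *
from scipy.optimize import least_squares
from scipy.spatial import ConvexHull
np.set_printoptions(precision=1,suppress=True)
F={c:grab_frame(c) for c in('scene','side')}
kn={}
for c,f in F.items():
    im=f['color'].astype(int);b,g,r=im[...,0],im[...,1],im[...,2]
    m=((r>110)&(g<50)&(b<60)).astype(np.uint8)
    n,l,st,ce=cv2.connectedComponentsWithStats(m)
    print(c,[(ce[i].round(1).tolist(),st[i,4]) for i in range(1,n) if st[i,4]>15])
    rg=trace('rack',c)[0]['region'];ys,xs=np.nonzero(rg)
    box=np.zeros(rg.shape,bool);box[ys.min()-6:ys.max()+7,xs.min()-6:xs.max()+7]=1
    om=box&(r>100)&(r-b>60)&(g>35)
    print(om.sum());kn[c]=cv2.dilate((om|rg).astype(np.uint8),np.ones((1,1)))
    big=cv2.resize(f['color'][160:340,210:440],None,fx=3.4,fy=3.3,interpolation=cv2.INTER_CUBIC);cv2.imwrite(f'pics/{c}_crop.png',big)
def corners(p):
    x,y,a=p;c,s=np.cos(a),np.sin(a)
    return np.array([[x+c*i-s*j,y+s*i+c*j,k] for i in(-24,24) for j in(-70,70) for k in(75,163)])
def cost(p):
    e=0
    for c,f in F.items():
        h=cv2.convexHull(proj(f,corners(p)).astype(np.float32)*8).astype(np.int32)
        m=np.zeros((480,640),np.uint8);cv2.fillConvexPoly(m,h,1,shift=3,lineType=8)
        e+=(m!=kn[c]).sum()
    return e
from scipy.optimize import minimize
p0=at_z(F['scene'],(318,242),119)
best=min((minimize(cost,[p0[0],p0[1],a],method='Nelder-Mead',options=dict(initial_simplex=[[p0[0]+dx,p0[1]+dy,a+da] for dx,dy,da in((0,0,0),(15,0,0),(0,15,0),(0,0,.15))])) for a in(-.4,-.2,0,.2,.4)),key=lambda r:r.fun)
print('rack',best.x[:2],round(best.x[2],3),best.fun)
E
python3 fit.py
```

```text
scene [([305.0, 180.1], np.int32(29)), ([341.1, 223.2], np.int32(16)), ([383.1, 228.6], np.int32(30)), ([230.8, 231.6], np.int32(30)), ([301.0, 261.4], np.int32(180)), ([117.1, 286.8], np.int32(31)), ([308.8, 291.4], np.int32(59)), ([136.3, 305.2], np.int32(27)), ([212.4, 323.4], np.int32(26))]
2180
side [([361.5, 211.6], np.int32(17))]
3432
rack [523.  -3.] 0.401 1077.0
```

View pics/scene_crop.png

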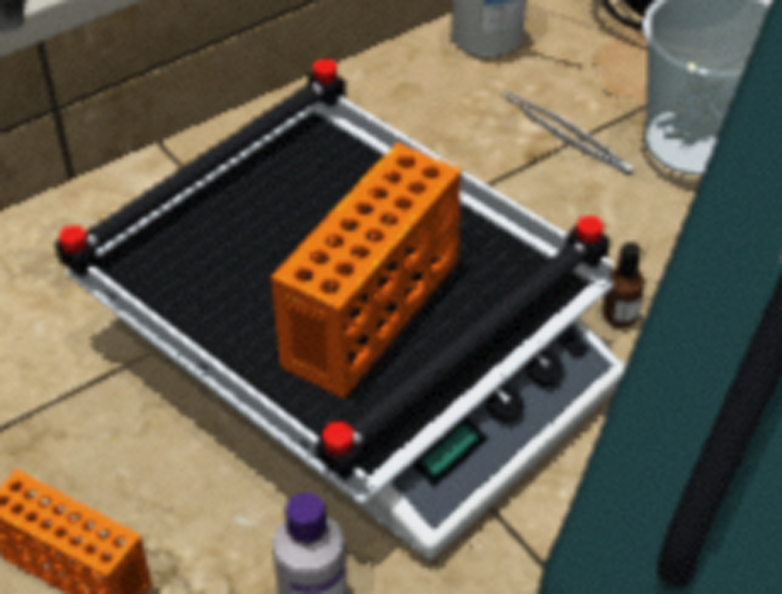

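The crop shows the large-hole face towards the front bar. The rack is yawed slightly relative to the bars. I'll refine both poses from corner points.

```bash
cat > fit2.py <<'E'
from h import *
from scipy.optimize import least_squares
np.set_printoptions(precision=2,suppress=True)
F={c:grab_frame(c) for c in('scene','side')};f=F['scene']
im=F['side']['color'].astype(int);b,g,r=im[...,0],im[...,1],im[...,2]
n,l,st,ce=cv2.connectedComponentsWithStats(((r>90)&(g<r*.4)&(b<r*.45)).astype(np.uint8))
print([(ce[i].round(1).tolist(),st[i,4]) for i in range(1,n) if st[i,4]>15 and 240<ce[i][0]<440 and 190<ce[i][1]<320])
cr={(24,70,163):(273,278),(24,-70,163):(400,143),(-24,-70,163):(461,170),(-24,70,163):(345,305),(24,70,75):(281,368),(-24,70,75):(343,393),(-24,-70,75):(458,250)}
def tf(p,L):
    c,s=np.cos(p[2]),np.sin(p[2]);return np.array([[p[0]+c*i-s*j,p[1]+s*i+c*j,k] for i,j,k in L])
L=list(cr);uv=np.array([(210+x/3.4,160+y/3.3) for x,y in cr.values()])
q=least_squares(lambda p:(proj(f,tf(p,L))-uv).ravel(),[520,0,0.3]);print('rack',q.x,q.fun)
kuv=np.array([(305,180.1),(230.8,231.6),(383.1,228.6),(308.8,291.4)])
q=least_squares(lambda p:(proj(f,tf(p,[(115,-118,p[4]),(115,118,p[4]),(-133+p[3],-118,p[4]),(-133+p[3],118,p[4])]))-kuv).ravel(),[520,0,0.3,0,112]);print('shaker',q.x,q.fun)
sx=q.x
F['side']['color'];cv2.imwrite('pics/s.png',F['side']['color'])
print('pred side knobs',proj(F['side'],tf(sx,[(115,-118,sx[4]),(115,118,sx[4]),(-133+sx[3],-118,sx[4]),(-133+sx[3],118,sx[4])])))
E
python3 fit2.py
```

```text
[([361.5, 211.2], np.int32(26)), ([272.9, 235.1], np.int32(37)), ([419.4, 257.4], np.int32(37)), ([319.6, 290.7], np.int32(69))]
rack [522.66  -3.71   0.41] [ 0.11 -0.76 -0.97 -0.99  0.31 -1.28 -0.85  0.48  0.36 -0.73  0.99  0.96
  0.09  2.27]
shaker [582.16  -4.52   0.21   4.53 105.93] [ 0.11  0.18  0.06 -0.36 -0.26 -0.33  0.1   0.46]
pred side knobs [[421.87 258.23]
 [363.5  211.55]
 [321.7  292.41]
 [274.21 236.29]]
```

View pics/side_crop.png

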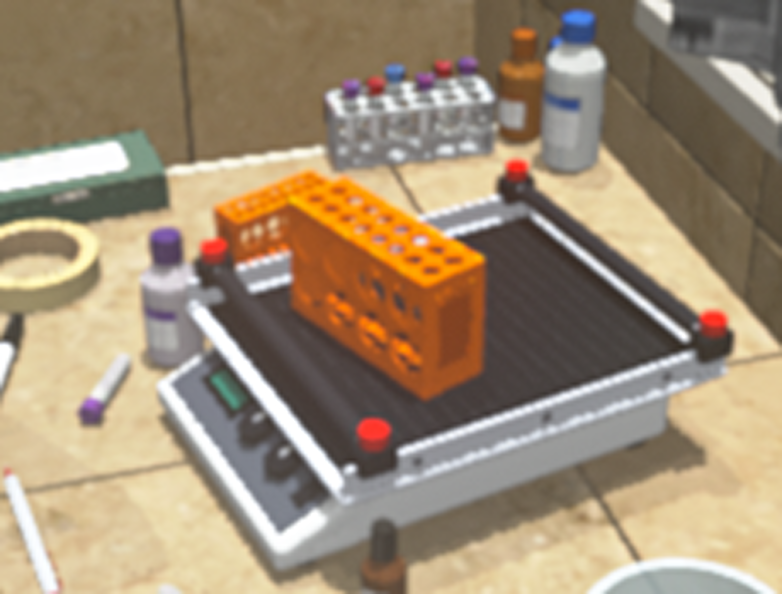

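The side view confirms that the large-hole face is towards the front bar. Next is a joint fit over both cameras.

```bash
cat >> fit2.py <<'E'
print('---joint')
cs={(-24,70,163):(290,200),(24,70,163):(343,178),(24,-70,163):(485,262),(-24,-70,163):(430,288),(-24,70,75):(291,300),(-24,-70,75):(430,398),(24,-70,75):(483,372)}
L2=list(cs);uv2=np.array([(210+x/3.4,160+y/3.3) for x,y in cs.values()])
q=least_squares(lambda p:np.r_[(proj(f,tf(p,L))-uv).ravel(),(proj(F['side'],tf(p,L2))-uv2).ravel()],[520,0,0.4],loss='soft_l1');print('rack',q.x,q.fun);R=q.x
ks=np.array([(419.4,257.4),(361.5,211.2),(319.6,290.7),(272.9,235.1)])
K=lambda p:tf(p,[(115,-118,p[4]),(115,118,p[4]),(-133+p[3],-118,p[4]),(-133+p[3],118,p[4])])
q=least_squares(lambda p:np.r_[(proj(f,K(p))-kuv).ravel(),(proj(F['side'],K(p))-ks).ravel()],[580,0,0.2,0,112]);print('shaker',q.x,q.fun);S=q.x
c,s=np.cos(S[2]),np.sin(S[2]);d=R[:2]-S[:2];print('rack in shaker',c*d[0]+s*d[1],-s*d[0]+c*d[1],R[2]-S[2])
E
python3 fit2.py|sed -n '/joint/,$p'
```

```text
---joint
rack [523.9   -5.09   0.41] [ 0.4  -1.39 -0.84 -1.57  0.44 -1.9  -0.56 -0.21  0.63 -1.36  1.26  0.29
  0.22  1.66 -1.14 -1.1   0.26 -1.32  0.38 -1.83 -0.92 -1.5   0.21  1.58
 -1.09 -0.13 -0.   -0.93]
shaker [577.68  -3.12   0.21   6.41 108.98] [ 0.66  0.4   0.2   0.1   0.01 -0.18 -0.07  0.89  0.41 -0.3   0.25 -0.7
  0.44  0.15 -0.01 -0.18]
rack in shaker -53.05221984220678 9.085949329313486 0.20482452138185897
```

```bash
cat > fit3.py <<'E'
from h import *
from scipy.optimize import minimize
F={c:grab_frame(c) for c in('scene','side')};M={}
for c,f in F.items():
    hsv=cv2.cvtColor(f['color'],cv2.COLOR_BGR2HSV)
    m=((hsv[...,0]>2)&(hsv[...,0]<18)&(hsv[...,1]>200)&(hsv[...,2]>60)).astype(np.uint8)
    b=np.zeros_like(m);b[195:290,285:352]=1;m*=b
    rg=trace('rack',c)[0]['region']
    m=m|rg.astype(np.uint8)*0 if c=='scene' else m*cv2.dilate(rg.astype(np.uint8),np.ones((5,5)))
    n,l,st,_=cv2.connectedComponentsWithStats(m);l=(l==1+st[1:,4].argmax()).astype(np.uint8)
    pts=np.argwhere(l)[:,::-1].astype(np.int32);h=cv2.convexHull(pts);M[c]=np.zeros_like(m);cv2.fillConvexPoly(M[c],h,1)
S=16
def cost(p):
    x,y,a,H=p;c,s=np.cos(a),np.sin(a);e=0
    P=[[x+c*i-s*j,y+s*i+c*j,k] for i in(-24,24) for j in(-70,70) for k in(75,75+H)]
    for n,f in F.items():
        m=np.zeros((480*4,640*4),np.uint8)
        h=cv2.convexHull((((proj(f,P)+.5)*4-.5)).astype(np.float32)).round().astype(np.int32);cv2.fillConvexPoly(m,h,255)
        m=cv2.resize(m,(640,480),interpolation=cv2.INTER_AREA)/255.
        e+=abs(m-M[n]).sum()
    return e
b=[523,-5,.4,88]
for _ in range(2):
    r=minimize(cost,b,method='Nelder-Mead',options=dict(initial_simplex=[b]+[np.add(b,v) for v in([10,0,0,0],[0,10,0,0],[0,0,.1,0],[0,0,0,-8])]));b=r.x
print(r.x.round(3),r.fun)
x,y,a,H=b;c,s=np.cos(a),np.sin(a)
P=[[x+c*i-s*j,y+s*i+c*j,k] for i in(-24,24) for j in(-70,70) for k in(75,75+H)]
out=[]
for n,f in F.items():
    im=cv2.resize(f['color'][180:300,270:370],None,fx=4,fy=4)
    cv2.polylines(im,[((cv2.convexHull(proj(f,P).astype(np.float32))-[270,180]+.5)*4).astype(np.int32)],1,(255,255,0))
    out.append(im)
cv2.imwrite('pics/ov.png',np.hstack(out))
E
python3 fit3.py
```

```text
[ 5.23237e+02 -1.33000e+00  4.03000e-01  8.48230e+01] 446.6392156862745
```

View pics/ov.png

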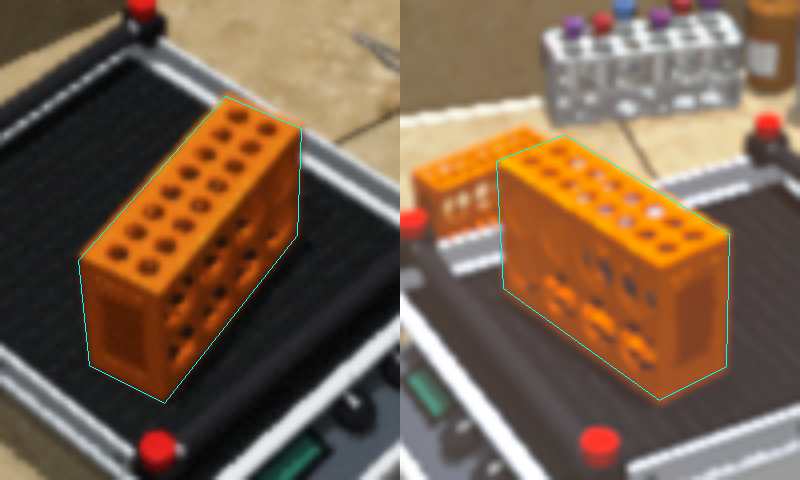

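The fit matches the outline in both views: rack at about (523, −2), yaw 0.403; shaker at about (578, −3), yaw 0.205. Now I'll approach with the fingers closed.

Call:
{"method": "drive_tool", "body": {
  "increments": "0.059 -0.058 0 0 0 0 -1;0.059 -0.058 0 0 0 0 -1;0.059 -0.058 0 0 0 0 -1;0.059 -0.058 0 0 0 0 -1;0.059 -0.058 0 0 0 0 -1;0.059 -0.058 0 0 0 0 -1;0.059 -0.058 0 0 0 0 -1;0.059 -0.058 0 0 0 0 -1;0.059 -0.058 0 0 0 0 -1;0.059 -0.058 0 0 0 0 -1"
}}

```text
t: 2.45
ee_pos: [387.8, -180.9, 233.9]
orientation: [0.0, 0.983, 0.184, 0.0]
wrist_force: [1.0, -0.6, 0.2]
finger_gap: 0.0
grasp_force: 0.0
```

Call:
{"method": "drive_tool", "body": {
  "increments": "0.059 -0.058 0 0 0 0 -1;0.059 -0.058 0 0 0 0 -1;0.059 -0.058 0 0 0 0 -1;0.059 -0.058 0 0 0 -0.28 -1;0 0 0 0 0 0 -1;0 0 0 0 0 0 -1"
}}

```text
t: 3.2
ee_pos: [454.9, -31.4, 233.6]
orientation: [0.0, 0.98, 0.201, -0.0]
wrist_force: [0.1, -0.5, 0.3]
finger_gap: 0.008
grasp_force: 0.0
```

Call:
{"method": "drive_tool", "body": {
  "increments": "0 0 0.045 0 0 0 -1;0 0 0.045 0 0 0 -1;0.02 0 0.043 0 0 0 -1;0.02 0 0 0 0 0 -1;0.014 0 0 0 0 0 -1;0 0 0 0 0 0 -1;0 0 0 0 0 0 -1"
}}

```text
t: 4.08
ee_pos: [480.2, -20.6, 167.8]
orientation: [0.0, 0.98, 0.201, 0.0]
wrist_force: [-0.5, -1.0, -0.0]
finger_gap: 0.008
grasp_force: 0.0
```

```bash
python3 - <<'E'
from h import *
a=grab_frame('side')['color'][170:320,230:430];b=grab_frame('scene')['color'][170:320,230:430]
cv2.imwrite('pics/c1.png',cv2.resize(np.hstack([b,a]),None,fx=2,fy=2,interpolation=cv2.INTER_CUBIC))
E
```

```text
(no output)
```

View pics/c1.png

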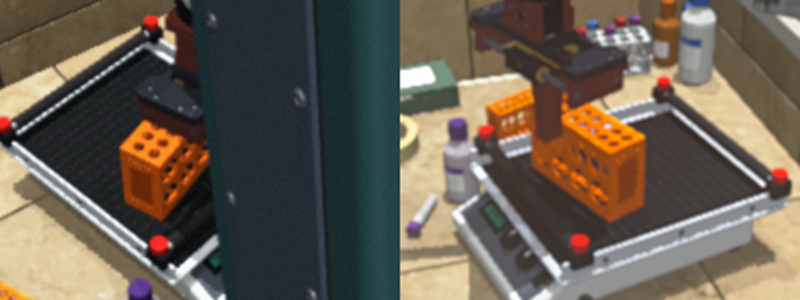

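Call:
{"method": "drive_tool", "body": {
  "increments": "0.008 0 0 0 0 0 -1;0.008 0 0 0 0 0 -1;0.008 0 0 0 0 0 -1;0.008 0 0 0 0 0 -1;0.008 0 -0.005 0 0 0 -1;0.008 0 -0.005 0 0 0 -1;0.008 0 -0.004 0 0 0 -1;0 0 0 0 0 0 -1"
}}

```text
t: 5.18
ee_pos: [506.3, -9.4, 174.5]
orientation: [0.0, 0.98, 0.201, 0.0]
wrist_force: [-0.4, 0.5, 0.3]
finger_gap: 0.004
grasp_force: 0.2
```

```bash
python3 - <<'E'
from h import *
print(status.sense()['wrist_force'],status.sense()['ee_pos'])
a=grab_frame('side')['color'][190:300,250:390]
cv2.imwrite('pics/c2.png',cv2.resize(a,None,fx=4,fy=4,interpolation=cv2.INTER_CUBIC))
E
```

```text
[-0.4116339   0.48411231  0.3110313 ] [506.34377546  -9.4276411  174.45248987]
```

View pics/c2.png

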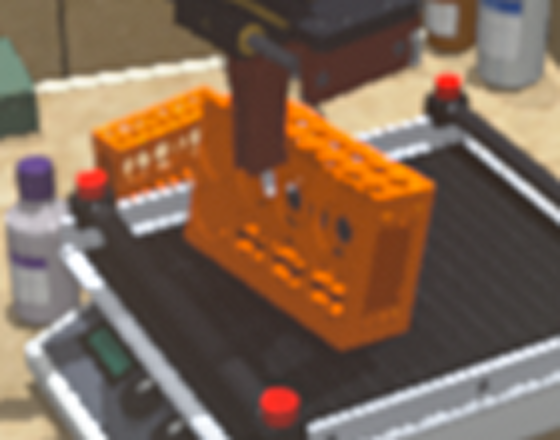

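The rack is tipping as planned, at roughly 10°. I'll keep following the arc.

Call:
{"method": "drive_tool", "body": {
  "increments": "0.008 0 -0.005 0 0 0 -1;0.008 0 -0.004 0 0 0 -1;0.008 0 -0.003 0 0 0 -1;0.008 0 -0.003 0 0 0 -1;0.008 0 -0.002 0 0 0 -1;0.008 0 -0.002 0 0 0 -1;0.008 0 -0.001 0 0 0 -1;0.008 0 0 0 0 0 -1;0.008 0 0 0 0 0 -1;0.008 0 0 0 0 0 -1"
}}

```text
t: 6.48
ee_pos: [542.8, 6.4, 184.1]
orientation: [-0.0, 0.98, 0.201, -0.0]
wrist_force: [-0.0, -0.8, -0.3]
finger_gap: 0.002
grasp_force: 0.0
```

Call:
{"method": "drive_tool", "body": {
  "increments": "0.008 0 0 0 0 0 -1;0 0 0 0 0 0 -1;0 0 0 0 0 0 -1;0 0 0 0 0 0 -1"
}}

```text
t: 6.98
ee_pos: [546.1, 7.8, 184.2]
orientation: [-0.0, 0.98, 0.201, -0.0]
wrist_force: [0.1, 0.5, -0.1]
finger_gap: 0.004
grasp_force: 0.0
```

```bash
python3 - <<'E'
from h import *
a=grab_frame('side')['color'][170:320,230:430];b=grab_frame('scene')['color'][170:320,230:430]
cv2.imwrite('pics/c3.png',cv2.resize(np.hstack([b,a]),None,fx=2,fy=2,interpolation=cv2.INTER_CUBIC))
E
```

```text
(no output)
```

View pics/c3.png

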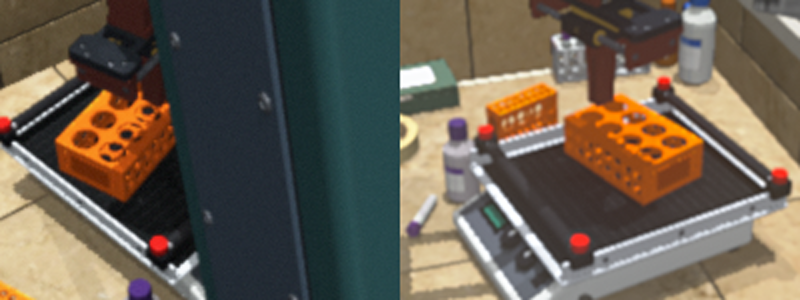

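The rack lies flat with the large holes up. I'll retreat above and in front of the clamp bar.

Call:
{"method": "drive_tool", "body": {
  "increments": "0 0 -0.03 0 0 0 -1;0 0 -0.03 0 0 0 -1;-0.065 -0.004 0 0 0 0 -1;-0.065 -0.004 0 0 0 0 -1;-0.065 -0.004 0 0 0 0 -1;-0.065 -0.004 0 0 0 0 -1;0 0 0 0 0 0.83 -1;0 0 0 0 0 0.82 -1;0 0 0 0 0 0 -1;0 0 0 0 0 0 -1"
}}

```text
t: 8.32
ee_pos: [424.0, -36.0, 214.8]
orientation: [0.0, 0.995, 0.104, 0.001]
wrist_force: [-0.0, -0.5, -0.7]
finger_gap: 0.002
grasp_force: 0.0
```

Call:
{"method": "drive_tool", "body": {
  "increments": "0 0 0.05 0 0 0 -1;0 0 0.05 0 0 0 -1;0 0 0.04 0 0 0 -1;0 0 0.03 0 0 0 -1;0 0 0 0 0 0 -1;0 0 0 0 0 0 -1"
}}

```text
t: 9.07
ee_pos: [424.1, -36.0, 129.7]
orientation: [0.0, 0.995, 0.103, 0.0]
wrist_force: [1.2, -0.6, 0.5]
finger_gap: 0.006
grasp_force: 0.0
```

```bash
python3 - <<'E'
from h import *
a=grab_frame('side')['color'][170:320,230:430]
cv2.imwrite('pics/c4.png',cv2.resize(a,None,fx=4,fy=4,interpolation=cv2.INTER_CUBIC))
E
```

```text
(no output)
```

View pics/c4.png

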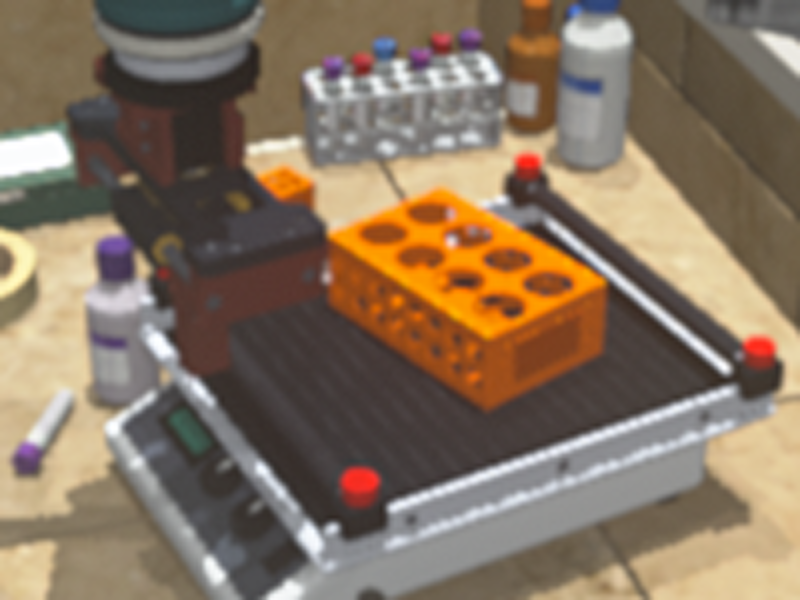

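Call:
{"method": "drive_tool", "body": {
  "increments": "0 0 0.024 0 0 0 -1;0 0 0.024 0 0 0 -1;0 0 0 0 0 0 -1;0.012 0 0 0 0 0 -1;0.012 0 0 0 0 0 -1;0.012 0 0 0 0 0 -1;0.016 0 0 0 0 0 -1;0.016 0 0 0 0 0 -1;0.016 0 0 0 0 0 -1"
}}

```text
t: 10.25
ee_pos: [465.2, -27.2, 105.2]
orientation: [-0.0, 0.995, 0.103, -0.0]
wrist_force: [-4.1, -2.1, 3.5]
finger_gap: 0.005
grasp_force: 1.9
```

Call:
{"method": "drive_tool", "body": {
  "increments": "0.016 0 0 0 0 0 -1;0.016 0 0 0 0 0 -1;0.016 0 0 0 0 0 -1;0.016 0 0 0 0 0 -1"
}}

```text
t: 10.75
ee_pos: [496.5, -20.6, 105.2]
orientation: [-0.0, 0.995, 0.103, -0.0]
wrist_force: [-3.5, -2.1, 2.6]
finger_gap: 0.004
grasp_force: 1.9
```

Call:
{"method": "drive_tool", "body": {
  "increments": "0.016 0 0 0 0 0 -1;0.016 0 0 0 0 0 -1;0.016 0 0 0 0 0 -1;0.016 0 0 0 0 0 -1;0.012 0 0 0 0 0 -1;0.01 0 0 0 0 0 -1"
}}

```text
t: 11.5
ee_pos: [538.3, -11.8, 105.1]
orientation: [-0.0, 0.995, 0.103, -0.0]
wrist_force: [-4.2, -2.0, 3.7]
finger_gap: -0.001
grasp_force: 2.3
```

Call:
{"method": "drive_tool", "body": {
  "increments": "0.008 0 0 0 0 0 -1;0.008 0 0 0 0 0 -1;0.008 0 0 0 0 0 -1;0 0 0 0 0 0 -1"
}}

```text
t: 12.0
ee_pos: [550.3, -9.4, 105.1]
orientation: [-0.0, 0.995, 0.103, 0.0]
wrist_force: [-3.5, 0.8, 2.1]
finger_gap: 0.005
grasp_force: 1.4
```

```bash
python3 - <<'E'
from h import *
a=grab_frame('side')['color'][170:320,230:430];b=grab_frame('scene')['color'][170:320,230:430]
cv2.imwrite('pics/c5.png',cv2.resize(np.hstack([b,a]),None,fx=2,fy=2,interpolation=cv2.INTER_CUBIC))
E
```

```text
(no output)
```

View pics/c5.png

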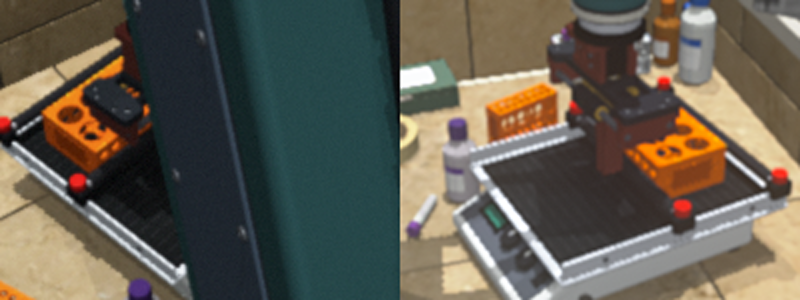

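The picture shows the bar against the rack and the rack squaring up, with about 20 mm to go. From here I'll push slowly on force.

Call:
{"method": "drive_tool", "body": {
  "increments": "0.006 0 0 0 0 0 -1;0.006 0 0 0 0 0 -1;0.006 0 0 0 0 0 -1;0.006 0 0 0 0 0 -1;0 0 0 0 0 0 -1"
}}

```text
t: 12.72
ee_pos: [561.4, -7.0, 105.2]
orientation: [-0.0, 0.995, 0.103, -0.0]
wrist_force: [-3.9, 1.1, 3.4]
finger_gap: 0.004
grasp_force: 2.0
```

Call:
{"method": "drive_tool", "body": {
  "increments": "0.004 0 0 0 0 0 -1;0.004 0 0 0 0 0 -1;0 0 0 0 0 0 -1"
}}

```text
t: 13.1
ee_pos: [565.3, -6.2, 105.1]
orientation: [-0.0, 0.995, 0.103, -0.0]
wrist_force: [-3.9, 0.2, 3.8]
finger_gap: 0.003
grasp_force: 2.1
```

Call:
{"method": "drive_tool", "body": {
  "increments": "0.003 0 0 0 0 0 -1;0.003 0 0 0 0 0 -1;0 0 0 0 0 0 -1"
}}

```text
t: 13.48
ee_pos: [568.3, -5.5, 105.1]
orientation: [-0.0, 0.995, 0.103, -0.0]
wrist_force: [-4.3, 0.9, 3.0]
finger_gap: 0.003
grasp_force: 2.2
```

Call:
{"method": "drive_tool", "body": {
  "increments": "0.002 0 0 0 0 0 -1;0.002 0 0 0 0 0 -1;0 0 0 0 0 0 -1"
}}

```text
t: 13.85
ee_pos: [569.9, -5.2, 105.1]
orientation: [-0.0, 0.995, 0.103, -0.0]
wrist_force: [-5.4, 0.3, 4.8]
finger_gap: 0.006
grasp_force: 2.6
```

Call:
{"method": "drive_tool", "body": {
  "increments": "0.002 0 0 0 0 0 -1;0.002 0 0 0 0 0 -1;0 0 0 0 0 0 -1"
}}

```text
t: 14.22
ee_pos: [570.1, -5.1, 105.1]
orientation: [0.0, 0.995, 0.103, -0.002]
wrist_force: [-10.2, -2.7, 9.3]
finger_gap: 0.005
grasp_force: 5.0
```

Call:
{"method": "drive_tool", "body": {
  "increments": "0.002 0 0 0 0 0 -1;0 0 0 0 0 0 -1"
}}

```text
t: 14.48
ee_pos: [570.2, -5.1, 105.1]
orientation: [0.0, 0.995, 0.103, -0.003]
wrist_force: [-13.2, -3.0, 10.6]
finger_gap: 0.006
grasp_force: 6.3
```

The bar has stalled and the force is climbing, so it's snug. I'll back off, lift and clear the hand.

Call:
{"method": "drive_tool", "body": {
  "increments": "-0.008 0 0 0 0 0 -1;-0.02 0 0 0 0 0 -1;-0.04 0 0 0 0 0 -1;-0.04 0 -0.04 0 0 0 -1;0 0 -0.08 0 0 0 -1;0 0 -0.08 0 0 0 -1;0 0.1 0 0 0 0 -1;0 0.1 0 0 0 0 -1;0 0.1 0 0 0 0 -1;0 0.1 0 0 0 0 -1"
}}

```text
t: 15.72
ee_pos: [562.4, -213.5, 205.5]
orientation: [0.001, 0.995, 0.103, 0.001]
wrist_force: [0.4, -1.0, -0.2]
finger_gap: 0.009
grasp_force: 0.0
```

Call:
{"method": "drive_tool", "body": {
  "increments": "-0.05 0.1 0 0 0 0 -1;-0.05 0.1 0 0 0 0 -1;-0.05 0.1 0 0 0 0 -1;-0.05 0.1 0 0 0 0 -1;0 0 0 0 0 0 -1;0 0 0 0 0 0 -1"
}}

```text
t: 16.48
ee_pos: [504.6, -427.5, 204.9]
orientation: [-0.0, 0.995, 0.103, 0.0]
wrist_force: [0.0, -0.8, 0.2]
finger_gap: 0.003
grasp_force: 0.0
```

```bash
python3 - <<'E'
from h import *
from scipy.optimize import minimize,least_squares
np.set_printoptions(precision=3,suppress=True)
F={c:grab_frame(c) for c in('scene','side')};M={}
def tf(p,L):
    c,s=np.cos(p[2]),np.sin(p[2]);return np.array([[p[0]+c*i-s*j,p[1]+s*i+c*j,k] for i,j,k in L])
S=(577.7,-3.1,.205)
for c,f in F.items():
    im=f['color'].astype(int);b,g,r=im[...,0],im[...,1],im[...,2]
    n,l,st,ce=cv2.connectedComponentsWithStats(((r>90)&(g<r*.4)&(b<r*.45)).astype(np.uint8))
    for nm,P in(('back',[(115,-118,109),(115,118,109)]),('front',[(11,-118,109),(11,118,109)])):
        for uv in proj(f,tf(S,P)):
            j=1+np.argmin(np.hypot(*(ce[1:]-uv).T)+1e3*(st[1:,4]<12));w=at_z(f,ce[j],109)[:2]-S[:2]
            print(c,nm,np.array([w@[np.cos(.205),np.sin(.205)],w@[-np.sin(.205),np.cos(.205)]]))
    hsv=cv2.cvtColor(f['color'],cv2.COLOR_BGR2HSV)
    m=((hsv[...,0]>2)&(hsv[...,0]<18)&(hsv[...,1]>200)&(hsv[...,2]>60)).astype(np.uint8)
    rg=trace('rack',c);print(c,[(round(q['confidence'],2),q['uv']) for q in rg])
    t=proj(f,tf(S,[(63,23,99)]))[0];q=min(rg,key=lambda q:np.hypot(*(np.array(q['uv'])-t)))
    m*=cv2.dilate(q['region'].astype(np.uint8),np.ones((5,5)))
    h=cv2.convexHull(np.argwhere(m)[:,::-1].astype(np.int32));M[c]=np.zeros_like(m);cv2.fillConvexPoly(M[c],h,1)
def cost(p):
    e=0;P=tf(p,[(i,j,k) for i in(-44,44) for j in(-70,70) for k in(75,123)])
    for n,f in F.items():
        m=np.zeros((1920,2560),np.uint8)
        cv2.fillConvexPoly(m,cv2.convexHull(((proj(f,P)+.5)*4-.5).astype(np.float32)).round().astype(np.int32),255)
        e+=abs(cv2.resize(m,(640,480),interpolation=cv2.INTER_AREA)/255.-M[n]).sum()
    return e
b=[635,32,.25]
for _ in range(2):
    r=minimize(cost,b,method='Nelder-Mead',options=dict(initial_simplex=[b]+[np.add(b,v) for v in([10,0,0],[0,10,0],[0,0,.1])]));b=r.x
w=b[:2]-S[:2];print('rack',b,r.fun,'in shaker',w@[np.cos(.205),np.sin(.205)],w@[-np.sin(.205),np.cos(.205)],b[2]-.205)
s=status.sense();print(s['t'],s['ee_pos'],s['wrist_force'])
E
```

```text
scene back [ 116.658 -117.414]
scene back [115.154 118.09 ]
scene front [  12.123 -117.113]
scene front [ 12.91  116.878]
scene [(0.75, [278.3, 219.2]), (0.69, [226.2, 322.6]), (0.57, [321.0, 256.4]), (0.15, [296.2, 233.8])]
side back [112.793 115.983]
side back [112.793 115.983]
side front [112.793 115.983]
side front [  8.442 114.858]
side [(0.83, [358.1, 228.1]), (0.77, [287.5, 227.3])]
rack [637.39   24.482   0.201] 1733.3137254901962 in shaker 64.0545807788918 14.853593965397549 -0.004261931953200376
16.675 [ 505.132 -426.32   205.252] [-0.027 -0.115  0.78 ]
```

```bash
python3 -c "
from station import arm
print(arm.finish_job())"
```

```text
the job is handed in; nothing more can be done
None
```

The rack lies large-hole face up, square and snug between the bars (bar spacing measures 103–104 mm against the 104 mm expected, rack within about 0.3° of them), the hand is clear, and the job is handed in at about 17 s.

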